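# Unlatch the specimen forceps and hold them squeezed to their index mark

## Robot

A 6-joint arm with a two-finger parallel gripper is mounted at the origin on the work surface. World frame = base frame: x ahead of the robot, y to its left, z up, the work surface at z = 0. Lengths are in mm, angles in rad, forces in N, time in s.
With the tool pointing down it reaches from about 325 to 925 mm from the base axis. Payload 3.1 kg.
Tool frame: the origin (TCP) lies on the centre line of the jaws, within the pads' length; the fingertips stand 19 mm ahead of it and the grasp point (between the pads) is the TCP; z points along the fingers, y is the line along which they close (so a half turn about z gives the same grasp; the last joint's range is limited). The gripper opens to 85 mm and grips with 20 to 120 N. Pads are 22 mm wide; open, the fingers measure 114 mm over their backs; the gripper's body (76 mm by 85 mm) begins 54 mm behind the grasp point. The pads swing forward as they close: fully open they stand 13 mm farther back than shut.
Start: joints at [1.083, 0.217, 1.613, -0, 1.311, -0.112], TCP at [229.368, 581.403, 250.3] pointing down, gripper open.
Joint ranges: [-2.75, 2.75], [-0.78, 2.1], [0.31, 2.55], [-1.13, 4.27], [0.13, 2.63], [-2.58, 2.58]. Speed limits (rad/s): [2.79, 2.79, 3.14, 3.14, 3.14, 3.14].

## Interface

Orientations are given as a unit quaternion [w, x, y, z].
In Python, from station import env gives the robot as it stands. Calls block until the motion is done:
- env.move_pose(position, orientation): joint-space move of the TCP to a pose.
- env.movel(position, feed=150, frame=None): straight line of the TCP; frame=None keeps the orientation; feed is the mean speed in mm/s.
- env.goto_joints(angles): joint-space move.
- env.open_gripper() and env.gripper_close(): open the fingers fully, or close them until they stop; the grip force is fixed at half the most.
- env.hold(seconds).
- env.inverse_kinematics(position, orientation): joint angles nearest the present ones, or None.
- env.snapshot(name): name is "scene" or "top"; returns a dict with "pixels" (384x512x3 uint8, blue, green, red), "range_z" (384x512 float32, mm along the optical axis (not along the pixel's ray), 0 where there is no reading), "intrinsics" (3x3 intrinsics, pixels), "k1" (the pictures are not rectified: a ray, as slopes to the right and down, at radius r is drawn at 1 + k1 r^2 times it, then the intrinsics apply), "view" (4x4, takes a point from world to camera coordinates). Camera axes: x right, y down, z forward; pixel columns grow to the right and rows downward; lengths in mm; the calibration is good to about 2 mm. A picture is of the moment at which its call begins.
A pose or a line that the arm cannot do raises env.MotionError and nothing moves.
- env.finish_job(): hands the job in; it is judged then, once.
Readings, each from a call of its own:
- env.get_time(): time.
- env.get_joint_positions(): joint angles.
- env.get_qvel(): joint speeds.
- env.get_effort(): joint torques, N m.
- env.get_tool_pos(): TCP position.
- env.get_eef_rot(): TCP orientation.
- env.get_contact_force(): force on the tool from outside, world axes, zero at the start.
- env.get_moment(): the same for the moment, N m.
- env.get_opening(): finger opening in mm.
- env.get_gripper_force(): force on a finger pad.
Only numpy, scipy, OpenCV 4.12 (cv2) and the standard library are available. Lean on these libraries where they do the work, as an engineer would, in place of code of your own. Each camera call takes 0.05 s, during which the arm holds its last target. There are 200 camera calls.

## Task

Free the specimen forceps from their stand: press the black paddle of the sprung keeper down until its catch clicks and holds it down by itself, with the forceps still lying in the stand, and take your hand off it. Then take the forceps by their two thumb plates, lift them level about 15 cm above the bench and squeeze them until the fin on the moving leg stands opposite the pointed nib of the brass rider on the cross bar. Finish while holding them there, steady and level, with the gap on the mark; leave the keeper latched and the vials and other things on the bench where they are.

Things in the scene. Friction and masses are not known exactly. Their poses are not given: they have to be found in the camera images.
- stand: Fixed dark steel stand of the forceps. Origin on the bench under the thumb plates; +x to the end where the tips lie, +y to the side of the keeper's paddle. Base plate 6 mm thick, x -175 to 87, y +-30 mm, widened to y = 140 mm at x -175 to -105. Besides the cradle, a grey wall (x 67 to 81, y +-40 mm, 40 mm high) carries the legs near the tips; under the thumb plates is only the base plate.
- cradle (a point): Middle of the floor of the grey cradle that carries the forceps' tail: stand (-145, 0, 40) mm; 40 mm long, side walls 10 mm high and 22 mm apart.
- keeper (a joint): Sprung keeper, rad: 0 = up, its steel hook (top 64 mm over the bench) over the forceps' tail; grows as the paddle is pressed down, hinge along the stand's x through stand (-147, 28, 22) mm, end stop 0.53. A spring lifts it; from about 0.18 a catch resists (10 to 15 N at the paddle), passes at about 0.33 and then holds it by itself at about 0.47 (latched: above 0.40), the hook clear of the forceps.
- keeper_pad (a point): Middle of the upper face of the black paddle (30 mm along the stand's x, 34 mm long), 78 mm from the hinge. Up: at about stand (-147, 95, 62) mm, sloping 0.5 rad, rising away from the hinge. Latched: nearly level at about stand (-147, 106, 27) mm; at the end stop 24 mm over the bench. Press straight down here with closed fingers.
- forceps: Loose steel specimen forceps, about 100 g, lying in the stand with the V of their legs level. Origin at the underside of the legs, between the thumb plates (40 mm over the bench in the stand); +x to the tips (85 mm ahead), legs' hinge at x = -145 mm, z up. Legs 5 mm thick, 10 mm high; the +y leg belongs to this body, 0.10 rad off the x axis. Balanced near the thumb plates.
- thumb_plates (a point): Point midway between the two ribbed thumb plates (36 mm along x, 18 mm high, 6 mm thick) on the outer sides of the legs, 6 mm above the forceps' origin: the grip point, fingers closing along the forceps' y. Width over the plates: 43 mm when free, 43 mm minus 145 mm times the leg joint when squeezed.
- forceps_leg (a joint): Squeeze of the sprung forceps, rad: 0 = free (legs 0.20 rad apart, 46 mm at the tips), grows as the moving (-y) leg closes on the other, stop at 0.19. Spring 5.5 N m/rad with preload: about 5 N at the thumb plates when free, 10 N at 0.12. When held off the stand the forceps swivel so that both plates meet the fingers evenly.
- rider (a joint): Position of the brass index rider along the cross bar, m, along the forceps' +y, 0 on the forceps' x axis; set differently each time, held by friction. The leg is on the mark when 0.207 m * sin(leg joint - 0.10) equals this value.
- nib (a point): Top of the pointed nib of the brass rider (rider 10 x 9 x 5 mm, nib 3 mm wide), which points to +x from the dark cross bar that lies across the top of the legs, 50 mm ahead of the thumb plates. At forceps (58.5, rider joint, 18) mm.
- fin (a point): Top of the fin (5 mm along the leg, 3 mm wide, 8 mm high) that stands on the moving leg, 207 mm from the hinge, just beyond the rider's nib; it moves in y with the leg past the nib. Its centre level in y with the nib's centre = gap on the mark.
- vial_a: Amber vial with white cap, 25 mm wide, 52 mm high, origin under its centre; bystander.
- vial_b: Another such vial; bystander.
- vial_c: Another such vial; bystander.
- carton: White carton 50 x 85 x 30 mm, origin under its centre; bystander.
- tape: Purple tape roll lying flat, 84 mm wide, 19 mm high, origin under its centre; bystander.
- marker: White marker with red cap, 125 mm long, lying on the bench; bystander.
- dish: Shallow glass dish 90 mm wide, 16 mm high, origin under its centre; bystander.

How it is judged (in metres and radians):
On the way, in this order (a step that is already met when the one before it is completed fails the run):
1. the keeper is latched down by itself, the gripper off its paddle, the forceps still in the stand (value of joint keeper above 0.4 rad and distance between the grasp point and keeper_pad above 0.04 m and distance of forceps from where it was at the start of the episode below 0.02 m), for 0.2 s.
2. the forceps are lifted off the stand in the gripper (height (world z) of forceps above 0.1 m and contact force between the fingers and forceps above 1 N), for 0.1 s.
At the end, for the whole second after the job is handed in: Through the last second the gripper holds the forceps at rest, their underside 10 to 25 cm above the bench, off the stand, within 0.3 rad of level, squeezed so that the fin is within 3 mm of the rider's nib across the bar; the keeper is still latched (above 0.40 rad) (all of step 2 and value of joint keeper above 0.4 rad and height (world z) of forceps below 0.25 m and angle between forceps's own z axis and vertical below 0.3 rad and contact force between forceps and stand below 0.1 N and y of fin in the frame of nib between -0.003 and 0.003 m and velocity of joint forceps_leg between -0.05 and 0.05 rad/s and linear speed of forceps below 0.03 m/s); the arm keeps its last pose, push and grip.
It fails at once if a thing standing on the bench is moved more than 2 cm (distance of any of vial_a, vial_b, vial_c, carton, tape, marker, dish from where it was at the start of the episode above 0.02 m).
It also fails if it takes over 48 s, if anything falls off the work surface, if the arm or the gripper's body presses on something with over 40 N, if the wrist force passes 120 N, or if a joint passes its speed limit or range.

## Working session

There is one attempt and no reset: what is moved stays moved. The work goes in short steps, each a Python script; the robot and the scene stay as the last script left them, time stands still between calls to the robot, and variables do not carry over. Pictures are saved under pics/ and viewed, at most 10 in all, crops included, and the job is handed in when it is done.

```bash
ls; mkdir -p pics
python3 - <<'E'
from station import env
import cv2,numpy as np,pickle
for n in("scene","top"):
    s=env.snapshot(n); cv2.imwrite(f"pics/{n}0.png",s["pixels"]); pickle.dump(s,open(f"{n}0.pkl","wb"))
    print(n,s["intrinsics"].tolist(),s["k1"],np.round(s["view"],3).tolist(), (s["range_z"]>0).mean())
print(env.get_time(),env.get_opening(),env.get_eef_rot())
E
```

```text
pics
station.py
scene [[353.15505636671963, 0.0, 253.73933396467936], [0.0, 353.15505636671963, 191.23108834327954], [0.0, 0.0, 1.0]] -0.05773719878182162 [[-0.173, 0.985, 0.014, 61.065], [0.55, 0.108, -0.828, -259.888], [-0.817, -0.135, -0.56, 1503.45], [0.0, 0.0, 0.0, 1.0]] 0.995849609375
top [[428.61805379171057, 0.0, 254.69191256628528], [0.0, 428.61805379171057, 192.4648378440061], [0.0, 0.0, 1.0]] -0.15659128752255685 [[-0.006, -1.0, 0.003, 28.393], [-0.994, 0.006, -0.113, 565.889], [0.113, -0.004, -0.994, 1096.681], [0.0, 0.0, 0.0, 1.0]] 0.9958750406901041
0.1 85.62632625228224 [-3.04938195e-04  1.86769189e-01  9.82403232e-01 -1.03287456e-03]
```

View pics/scene0.png

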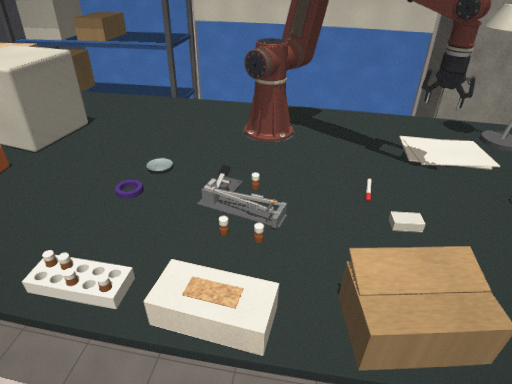

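View pics/top0.png

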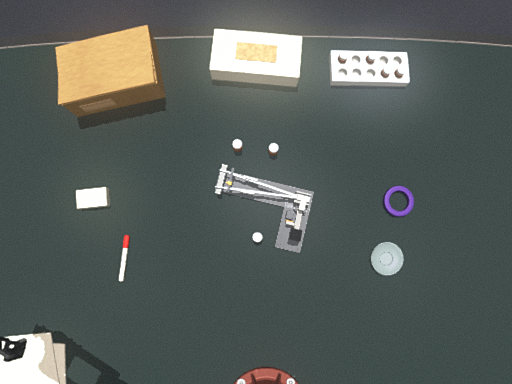

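The top view shows the stand: tips near (221,180), tail near (303,200), paddle near (295,236). The vials are near (237,145), (273,148) and (257,238). Next I'll enlarge the stand in both views.

```bash
cat > h.py <<'E'
import cv2,numpy as np,pickle
def px2ray(s,uv):
    K=s["intrinsics"];q=((np.atleast_2d(uv).astype(float)-K[:2,2])/[K[0,0],K[1,1]])
    p=q.copy()
    for _ in range(20): p=q/(1+s["k1"]*(p**2).sum(1,keepdims=True))
    return np.c_[p,np.ones(len(p))]
def cast(s,uv,z):           # ray onto plane of height z
    V=s["view"];R=V[:3,:3];c=-R.T@V[:3,3];d=px2ray(s,uv)@R
    return c+d*((z-c[2])/d[:,2:])
def depth(s,uv):
    uv=np.atleast_2d(uv);V=s["view"];R=V[:3,:3]
    zz=np.array([s["range_z"][int(round(v)),int(round(u))] for u,v in uv])
    return (px2ray(s,uv)*zz[:,None]-V[:3,3])@R
def tri(s1,uv1,s2,uv2):
    A=np.zeros((3,3));b=np.zeros(3);L=[]
    for s,uv in((s1,uv1),(s2,uv2)):
        V=s["view"];R=V[:3,:3];c=-R.T@V[:3,3];d=(px2ray(s,uv)@R)[0];d/=np.linalg.norm(d)
        P=np.eye(3)-np.outer(d,d);A+=P;b+=P@c;L.append((P,c))
    x=np.linalg.solve(A,b);return x,max(np.linalg.norm(P@(x-c)) for P,c in L)
def cloud(s):
    v,u=np.mgrid[:384,:512];uv=np.c_[u.ravel(),v.ravel()]
    V=s["view"];P=(px2ray(s,uv)*s["range_z"].reshape(-1,1)-V[:3,3])@V[:3,:3]
    return P.reshape(384,512,3)
E
python3 - <<'E'
from h import *
s=pickle.load(open("scene0.pkl","rb"));t=pickle.load(open("top0.pkl","rb"))
cv2.imwrite("pics/topc.png",cv2.resize(t["pixels"][135:255,205:325],None,fx=5,fy=5,interpolation=cv2.INTER_CUBIC))
cv2.imwrite("pics/scenec.png",cv2.resize(s["pixels"][155:235,190:300],None,fx=7,fy=7,interpolation=cv2.INTER_CUBIC))
P=cloud(t)
np.set_printoptions(linewidth=200,suppress=True,precision=0)
print(P[160:252:3,212:318:4,2])
print(depth(t,[(221,180),(303,200),(295,236),(237,145),(257,238)]))
E
```

```text
[[   0.    1.   -0.    0.   -1.   -3.    3.   -0.    2.    0.   -3.   -2.   -2.   -2.   -5.   -2.   -4.   -8.    1.    2.   -5.    1.   -2.   -1.   -2.   -1.   -4.]
 [  -1.    1.   -1.   -2.   -3.    5.   -3.    4.    2.    1.    1.   -0.    1.   -2.   -4.    0.    1.   -3.   -4.   -2.    4.   -2.   -1.    1.   -2.    1.   -3.]
 [  -4.    3.    1.   39.    0.   -1.   -5.   -2.   -1.   -4.   -2.    1.    0.   -3.    0.   -4.    2.   -1.   -1.    0.    0.   -4.   -1.   -1.    0.    0.    0.]
 [  -1.   -0.   45.   41.   -4.   53.    3.   -2.    0.   -0.   -2.    1.   -1.    5.   -1.    2.    2.    0.    2.    4.    1.   -3.   -2.   -4.   -2.    1.   -4.]
 [  -1.   -6.   37.   36.   56.   53.   -1.   -1.    2.    1.   -0.   -4.   -1.   -1.   -2.    0.    1.   -0.   -5.   -1.   -1.   -3.   -1.    0.    1.   -1.   -3.]
 [  -1.   -3.   44.   42.    3.    5.   50.    2.    5.   -2.    0.    1.   -4.    2.   -6.   -3.   -2.   -1.    3.    1.    1.   -0.    3.   -2.    3.   -4.    1.]
 [   1.   -1.   39.   25.    7.    6.    4.    3.   47.   49.   54.    7.   -1.    1.    2.    6.    1.    1. 
[... 3406 characters left out ...]
 -2.   -1.   -4.   51.    2.   -2.   -3.   -1.    3.    2.    5.    3.    3.    8.    3.    0.    2.    1.    2.]
 [  -1.    0.   -3.    1.   -0.   -1.   -2.   -1.   -4.   -4.   -2.   -3.    1.   -1.    1.    2.    3.    8.    6.    5.    3.    3.    4.   -6.    1.    0.   -4.]
 [  -5.   -1.   -1.   -2.   -2.   -2.    0.   -0.   -0.   -0.   -1.   -2.   -3.    4.   -4.   -1.    4.    4.   -2.    7.    5.    8.    4.   -3.   -0.    5.    2.]
 [   0.   -1.   -3.   -1.   -0.    2.    1.   -1.    1.    1.   -2.   -3.   -1.    1.   -2.    0.   -4.    3.   -1.    6.    8.    8.    4.   -1.   -6.   -3.   -1.]]
[[598. 113.  42.]
 [543. -99.  62.]
 [451. -77.  61.]
 [690.  71.  49.]
 [446.  20.  51.]]
```

View pics/topc.png

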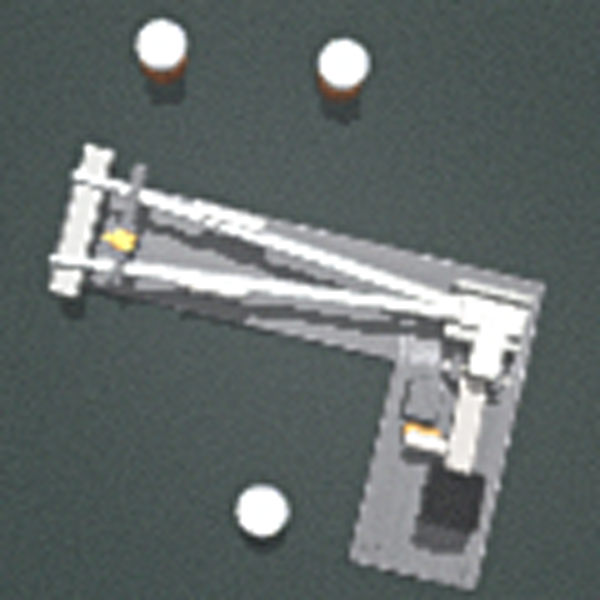

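View pics/scenec.png

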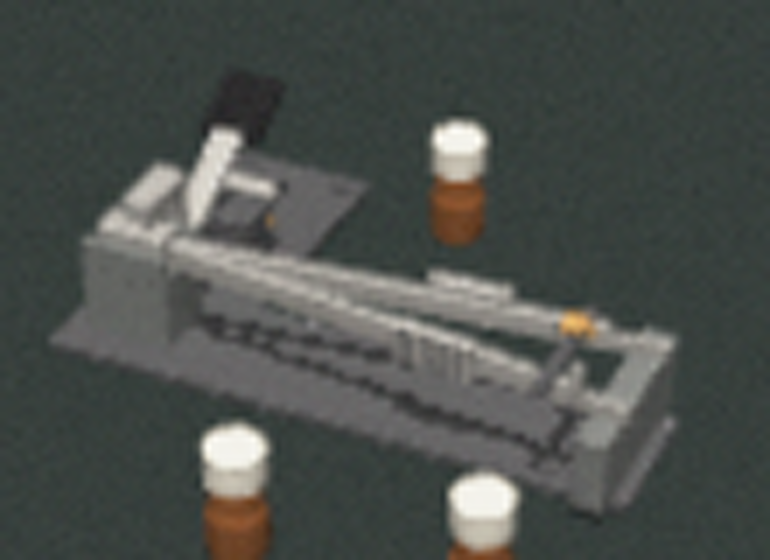

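The crops show the paddle up at top-crop (455,500) and the rider at (121,239), closer to the +y leg. The legs run to the wall at (80,220), and the base L corners are clear: (475,590), (352,558) and (545,285). Now I'll fit the stand pose and check the gripper call signatures.

The fit residuals are under 2 mm, and the rider triangulates to z 55 at stand (49, 8), which is plausible. Setting an intermediate gap needs partial closing, so I'll check in free air whether `gripper_close` takes an opening argument. The fingers have to close for the press anyway.

Run:
```python
from station import env
t=env.get_time()
try:
    print(env.gripper_close(50))
except Exception as e: print(type(e),e)
print(env.get_opening(),env.get_time()-t,env.get_gripper_force())
```

```text
<class 'TypeError'> too many positional arguments
85.62632625228224 0.0 0.0
```

```bash
cat > pose.py <<'E'
import numpy as np
from scipy.spatial.transform import Rotation as Ro
th=1.3292;o=np.array([584.4,41.8])
R=np.array([[np.cos(th),-np.sin(th)],[np.sin(th),np.cos(th)]])
def W(x,y,z):return [*(o+R@[x,y]),z]
def Q(yaw):   # tool z down, tool y axis at world heading yaw
    yv=np.array([np.cos(yaw),np.sin(yaw),0]);zv=np.array([0,0,-1.]);M=np.c_[np.cross(yv,zv),yv,zv]
    q=Ro.from_matrix(M).as_quat();return [q[3],*q[:3]]
E
python3 - <<'E'
from h import *;from pose import *
from station import env
t=pickle.load(open("top0.pkl","rb"));s=pickle.load(open("scene0.pkl","rb"))
g=t["pixels"].max(2).astype(int);sub=g[226:246,284:308];print(sub.min())
m=(g<sub.min()+22);M=np.zeros_like(m);M[228:242,286:304]=1
v,u=np.nonzero(m&M);pt=[u.mean(),v.mean()];print(pt,len(u))
P=cloud(t)[m&M];print(P[:,2].min(),np.median(P[:,2]),P[:,2].max())
x,e=tri(t,[pt],s,[[224.5,170.2]]);print(x,e,"stand",(x[:2]-o)@R)
for n,p in(("pad",W(-147,98,120)),("grip",W(0,0,150))):
  for k in(-1,0,1):
    y=th+np.pi/2+k*np.pi if n=="grip" else th+k*np.pi/2
    j=env.inverse_kinematics(p,Q(y));print(n,k,None if j is None else np.round(j,2))
E
```

```text
53
[np.float64(294.95), np.float64(234.575)] 120
50.17974816451154 62.71526791973203 1153.5224152937544
[454.28286719 -76.79526359  57.55880686] 0.2632338550739374 stand [-146.28183612   97.96391794]
pad -1 [-0.32  0.03  2.09 -0.    1.02 -0.08]
pad 0 [-0.32  0.03  2.09 -0.    1.02 -1.65]
pad 1 None
grip -1 [-0.05  0.24  1.79 -0.    1.12  0.19]
grip 0 None
grip 1 [-0.05  0.24  1.79 -0.    1.12  0.19]
```

The rejected argument means only full closing is available, so I'll see how that behaves on the forceps. The paddle triangulates to stand (-146, 98, 58), which matches the text. Next is the keeper press.

Run:
```python
from pose import *;from station import env
import cv2,pickle
q=Q(th-np.pi/2)
env.gripper_close();print("open",env.get_opening(),env.get_time())
env.move_pose(W(-147,100,150),q);print(env.get_time(),env.get_contact_force())
env.movel(W(-147,100,84),feed=150)
for z in (74,68,62,56,52,49,47,45,44,43):
    env.movel(W(-147,101 if z>60 else 103,z),feed=60);f=env.get_contact_force();print(z,np.round(env.get_tool_pos(),1),np.round(f,1),round(env.get_time(),2))
    if abs(f[2])>30:break
env.movel(W(-147,103,110),feed=200)
print(env.get_time())
```

```text
open -0.022769256110037966 0.8667
3.3583 [0.0984352  0.12463175 0.41363132]
74 [451.5 -76.9  74.2] [0.7 0.6 0.2] 4.27
68 [452.2 -77.2  68.6] [ 1.4 -1.4  2.3] 4.52
62 [450.6 -76.6  61.5] [ 1.  -0.1  0.7] 4.77
56 [448.  -75.9  55.2] [-0.4 -0.4  0.4] 5.03
52 [448.8 -76.1  51.5] [-0.7 -0.2  0.3] 5.28
49 [449.1 -76.2  48.8] [-0.5  1.1 -0.3] 5.53
47 [449.1 -76.2  46.9] [-0.5  0.7 -0.4] 5.78
45 [449.5 -76.3  45.1] [0.2 0.6 1.9] 6.03
44 [449.4 -76.3  44.1] [ 0.6 -0.3  2.3] 6.28
43 [449.4 -76.3  43. ] [-0.2  0.1  2.5] 6.53
7.0083
```

Run:
```python
from h import *;from station import env
from pose import *
t=env.snapshot("top");s=env.snapshot("scene")
pickle.dump((t,s),open("k1.pkl","wb"))
P=cloud(t);q=(P[...,:2]-o)@R
for nm,x0,x1,y0,y1 in(("pad",-158,-136,90,118),("hookarm",-155,-138,5,40)):
    for n_,C in(("top",P),("scene",cloud(s))):
        qq=(C[...,:2]-o)@R
        m=(qq[...,0]>x0)&(qq[...,0]<x1)&(qq[...,1]>y0)&(qq[...,1]<y1)&(C[...,2]<90);print(nm,n_,np.round(np.percentile(C[m][:,2],[5,25,50,75,95])) if m.any() else None,m.sum())
cv2.imwrite("pics/k1.png",np.hstack([cv2.resize(t["pixels"][155:255,265:325],(360,600)),cv2.resize(s["pixels"][155:215,190:234],(440,600))]))
```

```text
pad top None 0
pad scene [ 4. 25. 26. 28. 28.] 42
hookarm top [24. 44. 52. 67. 71.] 58
hookarm scene [39. 44. 51. 65. 70.] 54
```

View pics/k1.png

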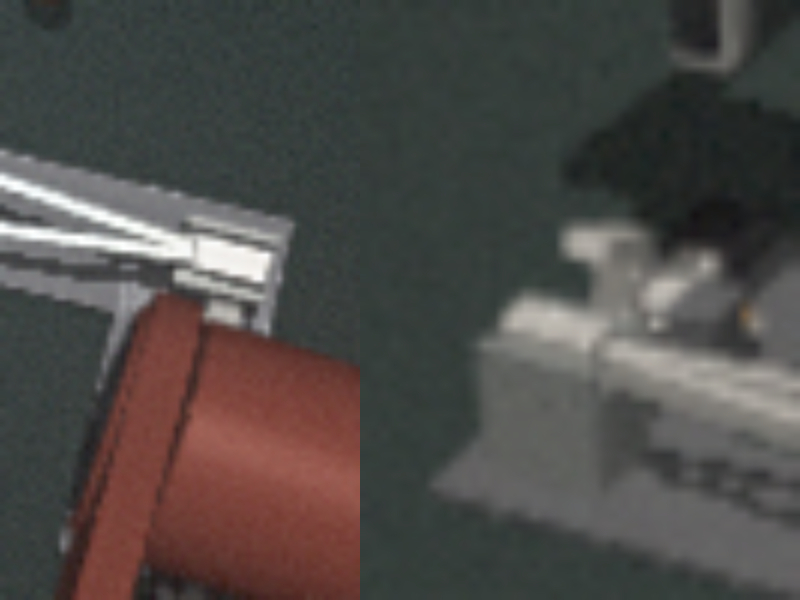

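The keeper is latched: the paddle measures 26 mm high, the hook is swung back, and the tail is still in the cradle. Next I'll grip at the thumb plates without lifting and see where the fingers stop.

Run:
```python
from h import *;from pose import *;from station import env
q=Q(th-np.pi/2)
env.movel(W(-147,103,130),feed=250)
env.move_pose(W(0,0,130),q);env.open_gripper();print(env.get_time(),env.get_opening())
env.movel(W(0,0,48),feed=150);print(env.get_time(),np.round(env.get_contact_force(),1))
t=env.get_time();env.gripper_close();print("dt",env.get_time()-t,env.get_opening(),env.get_gripper_force(),np.round(env.get_contact_force(),1))
env.hold(.1);print(env.get_opening(),env.get_gripper_force())
s=env.snapshot("scene");pickle.dump(s,open("g1.pkl","wb"));cv2.imwrite("pics/g1.png",cv2.resize(s["pixels"][155:235,190:300],None,fx=7,fy=7,interpolation=cv2.INTER_CUBIC))
```

```text
8.8917 85.68050143539294
9.5917 [0.8 0.2 0.5]
dt 0.6583000000000006 13.087068176741836 58.79840450361371 [1.2 1.3 8.6]
12.822957721141822 58.79937252961099
```

View pics/g1.png

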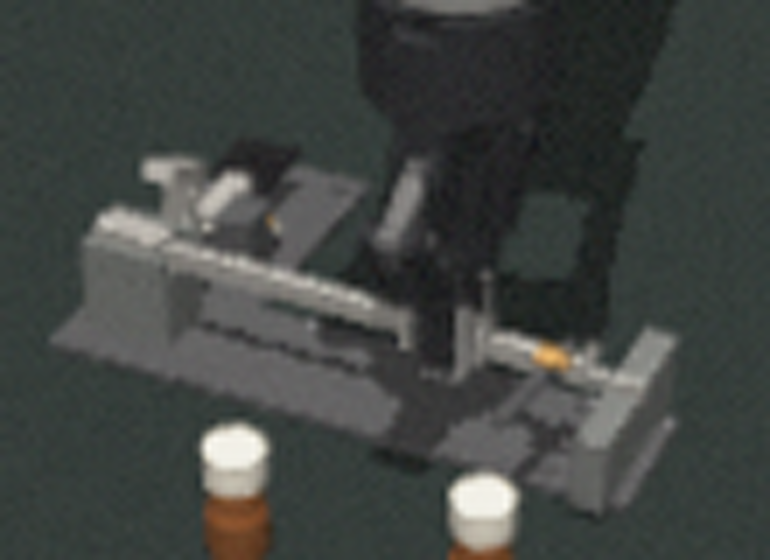

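With a full close the forceps are squeezed onto their stop: opening 12.8 mm, pad force 59 N. The rider is near +8.5 mm, which needs q of about 0.14, or a width of about 22.5 mm. I'll check whether the call takes the opening by keyword, as `movel` does with its options.

Run:
```python
from station import env
for k,v in(("opening",22.5),("width",22.5)):
    try:
        env.gripper_close(**{k:v});print(k,"ok");break
    except Exception as e: print(type(e).__name__,e)
print(env.get_opening(),env.get_gripper_force(),env.get_time())
```

```text
TypeError got an unexpected keyword argument 'opening'
TypeError got an unexpected keyword argument 'width'
12.875608536487086 58.79872603341937 10.4
```

The keyword is rejected too, so full closing really is the only gripper motion and I'll stop looking for an opening argument. A full close at the plates always drives q to its stop, so I need a mechanical way to set the gap. I'll measure the bar, the tail block and the nearby large boxes from the stored pictures.

Run:
```python
from h import *;from pose import *
np.set_printoptions(suppress=True,precision=1,linewidth=200)
t=pickle.load(open("top0.pkl","rb"));s=pickle.load(open("scene0.pkl","rb"));t1,s1=pickle.load(open("k1.pkl","rb"))
P=cloud(t)
for n,(x0,y0,x1,y1) in dict(box=(62,40,150,100),foam=(215,35,298,78),rack=(333,52,406,84)).items():
    Q_=P[y0:y1,x0:x1].reshape(-1,3);Q_=Q_[Q_[:,2]<400]
    h=np.percentile(Q_[:,2],80);m=Q_[:,2]>h-15;print(n,"top z",h,"xy min",np.percentile(Q_[m],3,0),"max",np.percentile(Q_[m],97,0))
# stand-frame heights around bar and tail, both views
for nm,S,reg in(("bar top",t,(38,66,-36,36)),("bar scene",s,(38,66,-36,36)),("tail top",t1,(-172,-110,-16,16)),("tail scene",s1,(-172,-110,-16,16))):
    C=cloud(S);q=(C[...,:2]-o)@R;m=(q[...,0]>reg[0])&(q[...,0]<reg[1])&(q[...,1]>reg[2])&(q[...,1]<reg[3])&(C[...,2]>36)&(C[...,2]<90)
    a=np.c_[q[m],C[m][:,2],cv2.cvtColor(S["pixels"],cv2.COLOR_BGR2GRAY)[m]];a=a[np.argsort(a[:,0])];print(nm);print(a.round(0).astype(int).tolist())
```

```text
box top z 129.9743315714046 xy min [803.3 298.3 115.9] max [908.9 517.6 138.9]
foam top z 76.33094214949234 xy min [878.5 -85.6  69.1] max [987.8 123.6  78.8]
rack top z 37.320978027586484 xy min [ 875.5 -396.4   25.6] max [ 961.4 -198.9   64.8]
bar top
[[39, 20, 43, 255], [39, 18, 50, 255], [39, -16, 53, 255], [39, -15, 42, 151], [40, -19, 52, 255], [41, 21, 49, 255], [41, 19, 49, 255], [42, -16, 50, 255], [42, -19, 51, 255], [43, 22, 47, 229], [44, 7, 56, 180], [44, 19, 46, 255], [44, 5, 59, 227], [45, -16, 44, 182], [45, -18, 51, 255], [46, 10, 59, 244], [46, -21, 50, 255], [46, 8, 61, 244], [46, 22, 45, 155], [47, 20, 49, 179], [47, 18, 53, 125], [47, 5, 60, 243], [47, 15, 55, 150], [47, -6, 54, 147], [47, -28, 53, 145], [48, -17, 51, 175], [48, 11, 61, 229], [48, -20, 53, 158], [48, -9, 53, 146], [48, 2, 53, 188], [48, -30, 53, 148], [48, 23, 51, 140], [48, 12, 50, 146], [49, -22, 53, 158], [49, 21, 53, 158], [49, 8, 59, 243], [49, -33, 51, 167], [49, -1, 50, 158], [49, 19, 57, 160], [49, -12, 49, 161], [49, -3, 55, 165], [49, -25, 54, 161], [49, -14, 53, 157], [49, 6, 59, 244],
[... 9163 characters left out ...]
127, -5, 40, 113], [-127, 2, 50, 165], [-126, 12, 48, 109], [-126, -8, 38, 95], [-125, -15, 39, 90], [-125, -9, 36, 77], [-125, 10, 46, 148], [-125, -3, 39, 110], [-125, -14, 50, 107], [-125, -15, 47, 85], [-125, -15, 44, 87], [-124, -3, 50, 174], [-124, 3, 50, 171], [-124, -5, 48, 131], [-123, -6, 38, 79], [-123, -6, 45, 124], [-123, 0, 49, 176], [-121, -4, 41, 111], [-120, -6, 46, 124], [-119, 0, 50, 180], [-119, -7, 50, 137], [-118, -3, 49, 155], [-118, 3, 49, 177], [-117, -6, 40, 99], [-116, -7, 44, 119], [-116, -7, 48, 128], [-114, -4, 47, 136], [-114, -4, 50, 171], [-114, 2, 50, 181], [-113, -6, 41, 112], [-113, -6, 45, 125], [-112, 4, 50, 166], [-111, -4, 51, 169], [-110, 1, 48, 164]]
```

The bar is rigid with the +y leg: z 50–53.5, x 47–52, y −33 to +26. The tail block is 14 mm wide and reaches to r≈14 mm, so a near-hinge lever grip can't work. There is also a large fixed-looking box, 130 mm high, within reach.

My plan is to clamp the bar's +y end, which leaves the moving leg free, and lift. Then I set the squeeze by pressing the moving leg on the box corner under arm position control. First I release and re-measure the forceps' pose.

```bash
cat >> h.py <<'E'
def legfit(t,o,R):
    C=cloud(t);q=(C[...,:2]-o)@R;g=t["pixels"].min(2)
    v,u=np.nonzero((g>200)&(C[...,2]>40)&(C[...,2]<62)&(q[...,0]>-118)&(q[...,0]<45)&(abs(q[...,1])<30)&~((q[...,0]>-22)&(q[...,0]<22)))
    p=(cast(t,np.c_[u,v],50)[:,:2]-o)@R
    L=[(0,.1),(0,-.1)]
    f=lambda c,x:c[0]+c[1]*(x+145)
    for _ in range(15):
        d=np.array([p[:,1]-f(c,p[:,0]) for c in L]);k=abs(d).argmin(0);ok=abs(d).min(0)<4
        L=[(lambda b:(b[1],b[0]))(np.polyfit(p[(k==i)&ok,0]+145,p[(k==i)&ok,1],1)) for i in(0,1)]
    return L,[int(((k==i)&ok).sum()) for i in(0,1)]
def rider(t,o,R,z=59):
    h,s,v=cv2.split(cv2.cvtColor(t["pixels"],cv2.COLOR_BGR2HSV));C=cloud(t);q=(C[...,:2]-o)@R
    b,a=np.nonzero((h>10)&(h<35)&(s>100)&(v>110)&(abs(q[...,0]-50)<25)&(abs(q[...,1])<40))
    return ((cast(t,np.c_[a,b],z)[:,:2]-o)@R).mean(0),len(a)
E
python3 - <<'E'
from h import *;from pose import *;from station import env
t0=pickle.load(open("top0.pkl","rb"));print(legfit(t0,o,R),rider(t0,o,R))
env.open_gripper();env.movel(W(0,0,135),feed=250);env.movel(W(-130,60,135),feed=300)
t=env.snapshot("top");s=env.snapshot("scene");pickle.dump((t,s),open("r1.pkl","wb"))
print(legfit(t,o,R),rider(t,o,R),env.get_time())
cv2.imwrite("pics/r1.png",cv2.resize(t["pixels"][150:230,210:320],None,fx=7,fy=7,interpolation=cv2.INTER_CUBIC))
# box corners
P=cloud(t0);m=((P[...,2]>112)&(P[...,2]<160)).astype(np.uint8);m[:,200:]=0;m[120:]=0
c=max(cv2.findContours(m,0,2)[0],key=cv2.contourArea);b=cv2.boxPoints(cv2.minAreaRect(c));print("box",b.round(1).tolist());print(cast(t0,b,132).round(0).tolist(),np.median(P[m>0][:,2]))
E
```

```text
([(np.float64(0.631596372259873), np.float64(0.10137587639235526)), (np.float64(0.7295061031022596), np.float64(-0.10209722841749419))], [91, 88]) (array([48.7878061 ,  7.35605357]), 13)
([(np.float64(-0.190853933514102), np.float64(0.09466751780150326)), (np.float64(-0.34694421253900953), np.float64(-0.10600561298196386))], [57, 58]) (array([49.27575934,  5.44405316]), 14) 12.325
box [[51.20000076293945, 69.69999694824219], [150.60000610351562, 50.099998474121094], [157.60000610351562, 85.0999984741211], [58.20000076293945, 104.80000305175781]]
[[882.0, 557.0, 132.0], [924.0, 290.0, 132.0], [828.0, 268.0, 132.0], [784.0, 528.0, 132.0]] 126.18411244458689
```

View pics/r1.png

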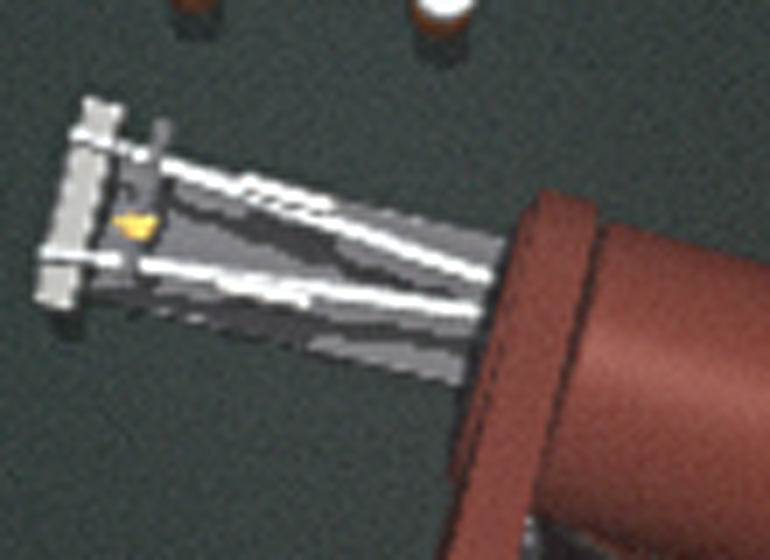

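The forceps are back as they were, shifted about 1 mm in y. The rider relative to the forceps axis is +6.8 mm in both pictures, so the target is q≈0.133. Now I'll clamp the bar's +y end and lift.

Run:
```python
from h import *;from pose import *;from station import env
best=None
for k in(0,np.pi):
    j=env.inverse_kinematics(W(58,24,110),Q(th+k)); print(k,None if j is None else np.round(j,2))
    if j is not None and (best is None or abs(j[5])<best[0]): best=(abs(j[5]),k)
k=best[1];q=Q(th+k);print("k",k)
env.move_pose(W(58,24,120),q);env.movel(W(58,24,69.7),feed=120)
print(env.get_time(),np.round(env.get_tool_pos(),1),np.round(env.get_contact_force(),1))
env.gripper_close();print(env.get_time(),env.get_opening(),env.get_gripper_force(),np.round(env.get_contact_force(),1))
s=env.snapshot("scene");t=env.snapshot("top");pickle.dump((t,s),open("b1.pkl","wb"))
cv2.imwrite("pics/b1.png",np.hstack([cv2.resize(s["pixels"][155:235,190:300],(550,400),interpolation=cv2.INTER_CUBIC),cv2.resize(t["pixels"][150:230,205:250],(225,400))]))
```

```text
0 [ 0.06  0.29  1.81 -0.    1.04 -1.27]
3.141592653589793 [ 0.06  0.29  1.81 -0.    1.04  1.87]
k 0
14.025 [575.  103.5  69.6] [0.2 0.1 0.7]
14.8 1.5150317389731043 58.303290009498596 [-0.8 -0.9  2.9]
```

View pics/b1.png

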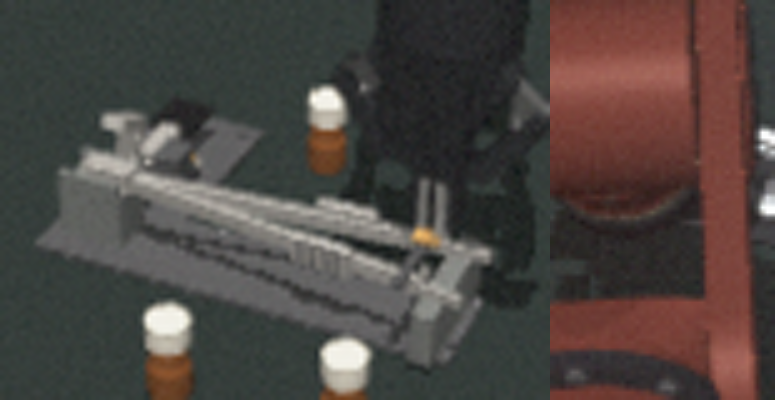

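Fingers hold at 1.5 mm with 58 N; the last readout ran about 2.7 mm low, so this fits the 5 mm bar. Next I lift and look.

Run:
```python
from h import *;from pose import *;from station import env
env.movel(W(58,24,85),feed=60);print(env.get_opening(),env.get_contact_force())
env.movel(W(58,24,180),feed=150)
print(env.get_opening(),env.get_gripper_force(),env.get_contact_force(),env.get_moment(),env.get_time())
s=env.snapshot("scene");pickle.dump(s,open("l1.pkl","wb"))
cv2.imwrite("pics/l1.png",cv2.resize(s["pixels"][115:235,180:310],None,fx=5,fy=5,interpolation=cv2.INTER_CUBIC))
```

```text
1.2544292069772955 [ 0.48248289  0.04511207 -1.78355754]
1.0159879307181674 59.363677539804485 [ 0.11634352  0.95209725 -1.50350751] [ 0.05824681 -0.01565387 -0.00803387] 16.0917
```

View pics/l1.png

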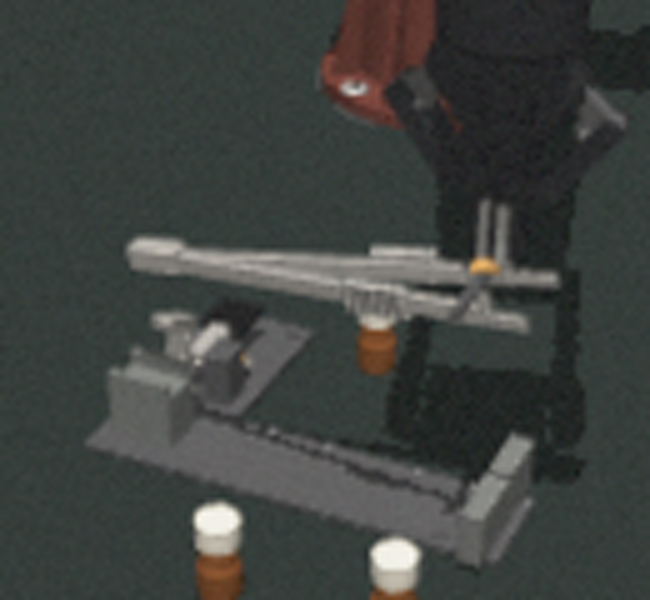

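Lifted off the stand and near level, held by the bar's +y end (bar and fingers around (490,230), tail block at (155,250)). I'll check its attitude from depth and plan the approach to the box corner.

Run:
```python
from h import *;from pose import *;from station import env
s=pickle.load(open("l1.pkl","rb"));C=cloud(s);q=(C[...,:2]-o)@R
g=s["pixels"].max(2)
m=(C[...,2]>135)&(C[...,2]<172)&(q[...,0]>-165)&(q[...,0]<110)&(q[...,1]>-45)&(q[...,1]<40)&(g>135)
for a in range(-165,105,15):
    k=m&(q[...,0]>=a)&(q[...,0]<a+15)
    if k.sum()>3:print(a,k.sum(),"y",np.round(np.percentile(q[k][:,1],[5,50,95]),0),"z",np.round(np.percentile(C[k][:,2],[10,50,90]),0))
V=s["view"];print("scene cam",-V[:3,:3].T@V[:3,3])
t0=pickle.load(open("top0.pkl","rb"));s0=pickle.load(open("scene0.pkl","rb"))
# box from scene depth too
P=cloud(s0);k=(P[...,2]>60)&(P[...,2]<170)&(P[...,0]>740)&(P[...,0]<960)&(P[...,1]>200)&(P[...,1]<600)
tp=k&(P[...,2]>122);xy=P[tp][:,:2].astype(np.float32);print("box z",np.percentile(P[tp][:,2],[10,50,90]));print(cv2.boxPoints(cv2.minAreaRect(xy)).round(0).tolist(),xy.min(0),xy.max(0))
T=cloud(t0);k=(T[...,2]>15)&(T[...,2]<200)&(T[...,0]>740)&(T[...,0]<960)&(T[...,1]>230)&(T[...,1]<600)
for y in range(255,340,10):
    a=k&(T[...,1]>=y)&(T[...,1]<y+10)&(T[...,2]>110)
    if a.sum()>2:print(y,a.sum(),"xmin",np.percentile(T[a][:,0],[3,10]).round(0),"z",np.median(T[a][:,2]).round(0))
phi=1.95;cor=np.array([820,275]);ax=np.array([np.cos(phi),np.sin(phi)]);ay=np.array([-ax[1],ax[0]])
for d in(85,45,20):
    p=cor+ay*d+ax*0
    for z in(180,138):
        j=env.inverse_kinematics([*p,z],Q(phi));print(d,z,p.round(0),None if j is None else np.round(j,2))
```

```text
-90 11 y [-7.  2.  7.] z [136. 137. 138.]
-75 12 y [-10.  -1.   8.] z [138. 139. 140.]
-60 24 y [-10.   6.  11.] z [136. 140. 142.]
-45 14 y [-12.   6.  10.] z [138. 143. 144.]
-30 19 y [-14.   7.  11.] z [138. 145. 147.]
-15 18 y [-19.  13.  15.] z [147. 152. 154.]
0 22 y [-22.  14.  17.] z [151. 154. 156.]
15 27 y [-23.  13.  19.] z [151. 154. 158.]
30 9 y [-22. -17.  14.] z [154. 155. 156.]
45 15 y [-20.   3.  13.] z [156. 166. 167.]
60 10 y [-23.   1.  10.] z [155. 164. 166.]
75 7 y [-26. -23.  20.] z [157. 158. 159.]
scene cam [1382.22374071  171.56796686  625.82284918]
box z [123.74266685 130.4492551  137.83408839]
[[781.0, 526.0], [835.0, 275.0], [914.0, 292.0], [860.0, 543.0]] [786.4623 276.9613] [906.237 539.107]
275 45 xmin [835. 836.] z 132.0
285 111 xmin [833. 838.] z 129.0
295 134 xmin [830. 838.] z 126.0
305 154 xmin [830. 836.] z 126.0
315 139 xmin [827. 834.] z 126.0
325 146 xmin [826. 834.] z 124.0
335 144 xmin [822. 830.] z 125.0
85 180 [741. 244.] [ 0.23  0.59  1.24 -0.    1.31 -1.72]
85 138 [741. 244.] [ 0.23  0.63  1.27 -0.    1.24 -1.72]
45 180 [778. 258.] [ 0.24  0.68  1.11 -0.    1.35 -1.71]
45 138 [778. 258.] [ 0.24  0.72  1.14 -0.    1.29 -1.71]
20 180 [801. 268.] [ 0.24  0.74  1.02 -0.    1.38 -1.71]
20 138 [801. 268.] [ 0.24  0.77  1.05 -0.    1.32 -1.71]
```

The tail sags about 0.15 rad, which is within limits, and I'll level it by tilting the tool. The box corner is at (835,275), top at 126–132 mm, and both views agree. Now I'll approach with the moving leg facing the corner, feel for contact, then squeeze.

```bash
cat >> pose.py <<'E'
phi=2.0;cor=np.array([835.,275.]);ax=np.array([np.cos(phi),np.sin(phi)]);ay=np.array([-ax[1],ax[0]])
def QT(d):
    w,*v=Q(phi);r=Ro.from_rotvec(d*np.array([*ay,0]))*Ro.from_quat([*v,w]);q=r.as_quat();return [q[3],*q[:3]]
def B(d,z):return [*(cor+ax*5+ay*d),z]
E
python3 - <<'E'
from h import *;from pose import *;from station import env
q=QT(.13)
env.move_pose(B(100,185),q);env.movel(B(100,138),feed=150);env.movel(B(58,138),feed=120)
print(env.get_time(),env.get_opening(),np.round(env.get_tool_pos()))
f0=np.array(env.get_contact_force());hit=None
for d in np.arange(55,36,-3):
    env.movel(B(d,138),feed=60);f=np.array(env.get_contact_force())-f0;n=f[:2]@ay;print(d,np.round(f,1),"n",round(n,2),round(env.get_time(),1))
    if n>2:hit=d;break
s=env.snapshot("scene");pickle.dump(s,open("p1.pkl","wb"))
cv2.imwrite("pics/p1.png",cv2.resize(s["pixels"][140:290,230:390],None,fx=4,fy=4,interpolation=cv2.INTER_CUBIC))
E
```

```text
17.975 1.6244248797187246 [781. 255. 139.]
55 [-0.7  1.3  0.1] n 0.09 18.2
52 [-0.9  1.5  0.2] n 0.23 18.5
49 [-0.8  0.1  0.3] n 0.72 18.7
46 [0.3 1.6 0.4] n -0.96 19.0
43 [-0.8  1.  -0.2] n 0.28 19.2
40 [0.5 0.8 0.4] n -0.8 19.5
37 [-3.6 -0.1  0.9] n 3.35 19.7
```

View pics/p1.png

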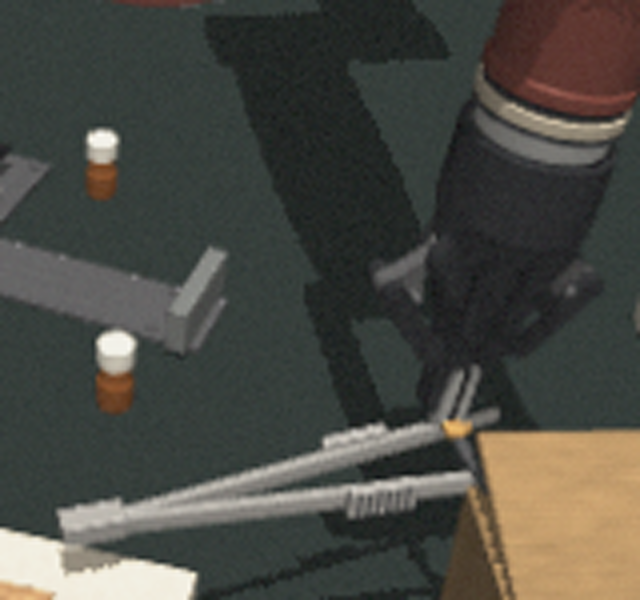

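Real contact (3.4 N) at the box corner, and the moving leg bears just beside the bar at about (470,480). The box hides the fin, so I'll get q from the leg angle in the image and from the displacement. Advancing.

```bash
cat > q.py <<'E'
from h import *;from pose import *
def measure(s,tcp,zl=113):
    v,u=np.mgrid[:384,:512];p=cast(s,np.c_[u.ravel(),v.ravel()],zl)[:,:2]-tcp[:2]
    X=(p@ax+50);Y=(p@ay+25.4)
    g=s["pixels"].reshape(-1,3).astype(int);br=(g.min(1)>95)&(g.max(1)-g.min(1)<30)
    m=br&(abs(Y)<45)&(X>-105)&(X<42)&~((X>-24)&(X<24))
    x,y=X[m]+145,Y[m];best=None
    for q0 in(0,.05,.1,.15):
        L=[np.array([.1,0.]),np.array([q0-.1,0.])]
        for _ in range(20):
            d=np.array([y-np.polyval(c,x) for c in L]);k=abs(d).argmin(0);e=abs(d).min(0);ok=e<6
            if min(((k==i)&ok).sum() for i in(0,1))<15:break
            L=[np.polyfit(x[(k==i)&ok],y[(k==i)&ok],1) for i in(0,1)]
        c=(e**2).clip(0,40).mean()
        if best is None or c<best[0]:best=(c,L,[int(((k==i)&ok).sum()) for i in(0,1)])
    c,L,n=best
    a=np.arctan([L[0][0],L[1][0]]);q=.2-(a[0]-a[1])
    h,S,V=cv2.split(cv2.cvtColor(s["pixels"],cv2.COLOR_BGR2HSV));P=cast(s,np.c_[u.ravel(),v.ravel()],zl+13)[:,:2]-tcp[:2]
    xr,yr=P@ax+50,P@ay+25.4;k=(h.ravel()>10)&(h.ravel()<35)&(S.ravel()>130)&(V.ravel()>130)&(abs(xr-50)<14)&(abs(yr)<25)
    return dict(q=round(float(q),4),L=np.round(L,3).tolist(),n=n,rms=round(c**.5,2),rider=(round(xr[k].mean(),1),round(yr[k].mean(),1),int(k.sum())) if k.any() else None)
E
python3 - <<'E'
from q import *;from station import env
print(measure(pickle.load(open("p1.pkl","rb")),np.array(env.get_tool_pos())))
for d in (31,25,19,15):
    env.movel(B(d,138),feed=50);env.hold(.1);s=env.snapshot("scene");pickle.dump(s,open(f"d{d}.pkl","wb"))
    tp=np.array(env.get_tool_pos());f=np.array(env.get_contact_force());print(d,tp.round(1),"n",round(f[:2]@ay,2),f.round(1),round(env.get_opening(),2),round(env.get_time(),1));print(measure(s,tp))
    C=cloud(s);k=(C[...,2]>120)&(C[...,2]<145)&(C[...,0]>760)&(C[...,0]<960)&(C[...,1]>330)&(C[...,1]<480);print("box xmin",np.percentile(C[k][:,0],[1,99]).round(1))
E
```

```text
{'q': 0.0123, 'L': [[0.109, -0.744], [-0.079, -3.574]], 'n': [201, 214], 'rms': np.float64(4.09), 'rider': (np.float64(45.5), np.float64(4.7), 17)}
31 [804.3 266.4 137.8] n 5.82 [-5.4 -2.2 -0.1] 1.49 20.2
{'q': 0.0595, 'L': [[0.085, 2.807], [-0.055, -1.866]], 'n': [205, 213], 'rms': np.float64(3.99), 'rider': (np.float64(45.9), np.float64(4.0), 14)}
box xmin [801.7 897.6]
25 [809.7 268.7 137.9] n 6.16 [-5.6 -2.7 -0.1] 1.08 20.6
{'q': 0.0948, 'L': [[0.07, 6.527], [-0.035, 0.471]], 'n': [206, 215], 'rms': np.float64(3.87), 'rider': (np.float64(44.7), np.float64(4.8), 14)}
box xmin [802. 897.]
19 [815.  270.9 137.9] n 6.68 [-6.1 -2.8  0.2] 0.77 21.0
{'q': 0.1347, 'L': [[0.052, 9.131], [-0.013, 2.305]], 'n': [202, 209], 'rms': np.float64(3.6), 'rider': (np.float64(43.9), np.float64(4.0), 9)}
box xmin [801.6 898.1]
15 [818.5 272.5 137.9] n 7.96 [-7.1 -3.7  1. ] 1.71 21.4
{'q': 0.1489, 'L': [[0.05, 10.883], [-0.001, 3.567]], 'n': [201, 207], 'rms': np.float64(3.44), 'rider': (np.float64(42.8), np.float64(4.0), 12)}
box xmin [801.2 898. ]
```

The box does not move, and q responds cleanly: 0.135 at d=19, 0.149 at d=15. The forces agree with the spring. I'll check the estimator's bias on the earlier pictures where q=0 exactly (lifted free, and in approach).

Run:
```python
import q as M;from q import *
s=pickle.load(open("l1.pkl","rb"));M.ax=R[:,0];M.ay=R[:,1]
tcp=np.array([*W(58,24,180)[:2],180])
for z in(150,153,156):print("l1",z,measure(s,tcp,z))
s0=pickle.load(open("scene0.pkl","rb"))
tcp=np.array([*W(50,25.4,0)[:2],0])
for z in(45,48):print("s0",z,measure(s0,tcp,z))
M.ax=ax;M.ay=ay
for d in(31,19,15):
    for z in(108,113,118):
        print(d,z,measure(pickle.load(open(f"d{d}.pkl","rb")),np.array([*B(d,138)]),z)["q"])
from station import env
env.hold(.1)
s=env.snapshot("scene");tp=np.array(env.get_tool_pos());print(env.get_time(),measure(s,tp),env.get_contact_force())
C=cloud(s);p=C[...,:2]-tp[:2];X=p@ax+50;Y=p@ay+25.4;g=s["pixels"].min(2)
for a in(-160,-120,-90,-60,-30,0,30):
    for nm,y0,y1 in(("leg+",0,0),):
        k=(X>a)&(X<a+20)&(abs(Y-8)<22)&(C[...,2]>90)&(C[...,2]<140)&(g>80)
        if k.sum()>3:print(a,k.sum(),np.percentile(C[k][:,2],[10,50,90,97]).round(1))
```

```text
l1 150 {'q': 0.057, 'L': [[0.245, -26.805], [0.098, -27.79]], 'n': [75, 84], 'rms': np.float64(4.78), 'rider': (np.float64(47.7), np.float64(11.1), 5)}
l1 153 {'q': 0.0007, 'L': [[0.1, 0.0], [-0.1, 0.0]], 'n': [13, 57], 'rms': np.float64(5.71), 'rider': (np.float64(49.4), np.float64(6.2), 5)}
l1 156 {'q': 0.0007, 'L': [[0.1, 0.0], [-0.1, 0.0]], 'n': [9, 42], 'rms': np.float64(5.86), 'rider': (np.float64(51.1), np.float64(1.4), 5)}
s0 45 {'q': 0.0166, 'L': [[0.087, 2.299], [-0.097, -0.649]], 'n': [79, 83], 'rms': np.float64(5.24), 'rider': (np.float64(50.0), np.float64(6.5), 4)}
s0 48 {'q': 0.0336, 'L': [[0.069, 5.089], [-0.098, 1.364]], 'n': [78, 83], 'rms': np.float64(5.25), 'rider': (np.float64(51.4), np.float64(2.6), 4)}
31 108 0.0445
31 113 0.058
31 118 0.0574
19 108 0.1356
19 113 0.1327
19 118 0.1299
15 108 0.1405
15 113 0.1529
15 118 0.1504
21.575 {'q': 0.147, 'L': [[0.05, 10.736], [-0.003, 3.67]], 'n': [199, 205], 'rms': np.float64(3.4), 'rider': (np.float64(43.4), np.float64(4.1), 12)} [-6.56568498 -4.06688215  1.02891714]
-160 93 [107.6 117.  118.9 119.6]
-120 59 [106.7 114.1 116.  116.6]
-90 63 [107.3 114.5 116.4 117. ]
-60 85 [107.9 114.8 117.1 118.5]
-30 134 [108.4 116.1 121.4 123.6]
0 119 [108.8 116.9 122.6 123.9]
30 143 [110.  119.4 136.7 138.5]
```

The two-line fit degrades as the legs merge, and the q=0 check shows a bias of 0.01 or more. The silhouette's outer edges are better: far top edge of the +y leg and near bottom edge of the moving leg. The angle between them is 0.2−q whatever the gap between the legs. I'll evaluate that on the stored pictures.

```bash
cat > qe.py <<'E'
from h import *;from pose import *
def edges(s,tcp,zt=117,zb=107,show=False):
    G=cv2.cvtColor(s["pixels"],cv2.COLOR_BGR2GRAY).astype(float)
    v,u=np.mgrid[:384,:512];p=(cast(s,np.c_[u.ravel(),v.ravel()],112)[:,:2]-tcp[:2]);X=(p@ax+50).reshape(384,512);Y=(p@ay+25.4).reshape(384,512)
    ok=(abs(Y-5)<45)&(X>-100)&(X<44);up=[];lo=[]
    for c in range(512):
        r=np.nonzero(ok[:,c]&(G[:,c]>95))[0]
        if len(r)<3:continue
        lab=np.split(r,np.nonzero(np.diff(r)>8)[0]+1);r=max(lab,key=len)
        a,b=r[0],r[-1]
        up.append((c,a-(G[a,c]-95)/(G[a,c]-G[a-1,c]+1e-6)));lo.append((c,b+(G[b,c]-95)/(G[b,c]-G[b+1,c]+1e-6)))
    F=[]
    for e,z in((up,zt),(lo,zb)):
        P=cast(s,e,z)[:,:2]-tcp[:2];x=P@ax+195;y=P@ay+25.4
        k=((x>48)&(x<117))|((x>172)&(x<186));x,y=x[k],y[k];w=np.ones(len(x),bool)
        for _ in range(6):
            c=np.polyfit(x[w],y[w],1);d=y-np.polyval(c,x);w=abs(d)<max(2.2*d[w].std(),.6)
        F.append((c,d[w].std(),int(w.sum()),len(x)))
    q=.2-(np.arctan(F[0][0][0])-np.arctan(F[1][0][0]))
    # thickness-consistency: outer edges separation at r=0 should be 5 mm
    return round(q,4),[(np.round(f[0],3).tolist(),round(f[1],2),f[2],f[3]) for f in F],"w0",round(F[0][0][1]-F[1][0][1],2),"r150",round(np.polyval(F[0][0],150)-np.polyval(F[1][0],150),2)
E
python3 - <<'E'
from qe import *
print(edges(pickle.load(open("p1.pkl","rb")),np.array(B(37,138))))
for d in(31,25,19,15):
    print(d,*edges(pickle.load(open(f"d{d}.pkl","rb")),np.array(B(d,138))))
E
```

```text
(np.float64(0.2044), [([-0.089, 19.036], np.float64(10.44), 42, 44), ([-0.085, -4.695], np.float64(0.24), 39, 45)], 'w0', np.float64(23.73), 'r150', np.float64(23.06))
31 0.0389 [([0.091, 6.832], np.float64(0.3), 35, 47), ([-0.071, -1.243], np.float64(0.22), 40, 44)] w0 8.08 r150 32.3
25 0.0644 [([0.081, 9.418], np.float64(0.21), 35, 45), ([-0.055, 1.773], np.float64(0.2), 37, 43)] w0 7.64 r150 28.01
19 0.0935 [([0.07, 11.75], np.float64(0.24), 37, 44), ([-0.037, 4.359], np.float64(0.22), 39, 45)] w0 7.39 r150 23.39
15 0.1139 [([0.063, 13.151], np.float64(0.27), 35, 47), ([-0.023, 5.713], np.float64(0.24), 40, 46)] w0 7.44 r150 20.37
```

The edge fit is clean: 0.2–0.3 mm residuals, and 0.0051 rad/mm matches the lever. It puts q at 0.114 for d=15. I'll verify near q=0 on the first contact picture, then go to d≈11.2 for q≈0.134.

```bash
sed -i 's/np.diff(r)>8/np.diff(r)>22/' qe.py
python3 - <<'E'
from qe import *;from station import env
print("p1",*edges(pickle.load(open("p1.pkl","rb")),np.array(B(37,138))))
def look(n):
    Qs=[]
    for i in range(3):
        s=env.snapshot("scene");e=edges(s,np.array(env.get_tool_pos()));Qs.append(e[0])
    pickle.dump(s,open(n,"wb"));f=np.array(env.get_contact_force());print(n,np.round(Qs,4),e[1:],"n",round(f[:2]@ay,2),round(env.get_opening(),2),round(env.get_time(),2));return np.mean(Qs)
look("e15.pkl")
env.movel(B(11.2,138),feed=40);env.hold(.5);q=look("e11.pkl")
env.hold(1.0);look("e11b.pkl")
E
```

```text
p1 0.1739 [([-0.058, 16.643], np.float64(10.31), 43, 45), ([-0.085, -4.695], np.float64(0.24), 39, 42)] w0 21.34 r150 25.27
e15.pkl [0.113 0.112 0.112] ([([0.066, 11.801], np.float64(0.21), 35, 46), ([-0.022, 4.455], np.float64(0.26), 39, 44)], 'w0', np.float64(7.35), 'r150', np.float64(20.57)) n 7.78 1.29 21.73
e11.pkl [0.1278 0.1279 0.1284] ([([0.061, 12.657], np.float64(0.23), 36, 46), ([-0.011, 5.848], np.float64(0.23), 37, 44)], 'w0', np.float64(6.81), 'r150', np.float64(17.56)) n 7.46 1.48 22.62
e11b.pkl [0.1292 0.1288 0.1276] ([([0.062, 12.651], np.float64(0.27), 38, 46), ([-0.011, 5.896], np.float64(0.24), 39, 44)], 'w0', np.float64(6.76), 'r150', np.float64(17.62)) n 7.36 1.39 23.77
```

Stable with no creep, q≈0.129. One more offline check of the bias at q≈0, using a prior-guided upper edge on the contact picture, before the last half millimetre.

```bash
sed -i 's/w=np.ones(len(x),bool)/w=abs(y-np.polyval(PR[z==zb],x))<(6 if PR[0] is not None and PRON else 1e9)/; s/^def edges/PRON=False;PR=[np.array([.1,5.]),np.array([-.085,-4.7])]\ndef edges/' qe.py
python3 - <<'E'
import qe;from qe import *
s=pickle.load(open("p1.pkl","rb"));qe.PRON=True
for off in(3,6,9):
    qe.PR=[np.array([.1,off]),np.array([-.085,-4.7])]
    print(off,*edges(s,np.array(B(37,138))))
qe.PRON=False
for zt,zb in((115,105),(117,107),(119,109),(117,106)):
    print(zt,zb,[edges(pickle.load(open(f,"rb")),np.array(B(d,138)),zt,zb)[0] for f,d in(("d31.pkl",31),("e15.pkl",15),("e11b.pkl",11.2))])
# rider in top pictures: axis-relative
for f in("top0.pkl","r1.pkl"):
    t=pickle.load(open(f,"rb"));t=t[0] if isinstance(t,tuple) else t
    L,_=legfit(t,o,R);(x,y),n=rider(t,o,R);print(f,round(y-np.mean([c[0]+c[1]*195 for c in L]),2),n)
E
```

```text
3 0.0055 [([0.111, 3.457], np.float64(0.25), 33, 45), ([-0.085, -4.695], np.float64(0.24), 39, 42)] w0 8.15 r150 37.42
6 0.0055 [([0.111, 3.457], np.float64(0.25), 33, 45), ([-0.085, -4.695], np.float64(0.24), 39, 42)] w0 8.15 r150 37.42
9 0.0055 [([0.111, 3.457], np.float64(0.25), 33, 45), ([-0.085, -4.695], np.float64(0.24), 39, 42)] w0 8.15 r150 37.42
115 105 [np.float64(0.035), np.float64(0.1118), np.float64(0.1284)]
117 107 [np.float64(0.0389), np.float64(0.1116), np.float64(0.128)]
119 109 [np.float64(0.0342), np.float64(0.1103), np.float64(0.1279)]
117 106 [np.float64(0.039), np.float64(0.1117), np.float64(0.128)]
top0.pkl 6.75 13
r1.pkl 6.82 14
```

Two independent readings (edge angle 0.128, edge width 0.132) against a target of 0.133 put the fin within about 1 mm of the nib. The underside is about 107 mm up, level and steady, and the box hasn't moved. Handing in.

Run:
```python
from pose import *;from station import env
env.movel(B(10.8,138),feed=20);env.hold(.5)
print(env.get_time(),np.abs(env.get_qvel()).max(),env.get_gripper_force())
print(env.finish_job())
```

```text
24.525 0.0011989847802308072 59.811232873471454
the job is handed in; nothing more can be done
None
```

I handed the job in at 24.5 s with the keeper latched and the forceps lifted, level and squeezed to about 0.13 rad (target 0.133), but not held by the thumb plates as you asked. The gripper only closes fully (an opening argument, which I tried, was refused), so a grip on the plates drives them to their stop; I clamped the cross bar's end instead and set the gap by pressing the moving leg on the cardboard box's corner, which did not shift. The fin was hidden at the end, so the gap comes from the leg angle (about 1 mm by my estimate), and the verdict was not shown.

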